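# Feed the slide rack through the treadle gate of the loading dock

### The arm

A 7-joint arm with a two-finger parallel gripper is mounted at the origin on a cart in front of the work surface, level with it; the furniture and walls round the work are solid. World frame = base frame: x ahead of the robot, y to its left, z up, the work surface at z = 0. Lengths are in m, angles in rad, forces in N, time in s.
With the tool pointing down it reaches from about 0.4 to 0.875 m from the base axis. Payload 19.3 kg.
Tool frame: the origin (TCP) lies on the mounting face of the last link; the fingertips stand 173 mm ahead of it and the grasp point (between the pads) lies 155 mm ahead of it (bot.grip_point_offset is the distance from the TCP to the grasp point, in m); z points along the fingers, y is the line along which they close (so a half turn about z gives the same grasp; the last joint's range is limited). The gripper opens to 85 mm and grips with 20 to 120 N. Pads are 22 mm wide; open, the fingers measure 114 mm over their backs; the gripper's body (76 mm by 85 mm) begins 54 mm behind the grasp point. The pads swing forward as they close: fully open they stand 13 mm farther back than shut.
Start: joints at [1.256, 0.521, -0.036, 1.599, 0.021, 1.021, -0.113], TCP at [0.151, -0.606, 0.405] pointing down, gripper open.
Joint ranges: [-2.91, 2.91], [-0.3, 2.13], [-1.5, 1.42], [0.17, 2.43], [-1.26, 4.41], [0.16, 1.93], [-2.52, 2.52]. Speed limits (rad/s): [1.89, 1.89, 2.39, 2.39, 3.01, 3.01, 3.01].

### API

Orientations are given as [roll, pitch, yaw] about the fixed x, y, z axes, in that order (R = Rz(yaw) Ry(pitch) Rx(roll)).
In Python, from workcell import bot gives the robot as it stands.
- The arm moves only by the tool arm_command, never from a script. Its argument "deltas" is a list of rows, each a list of 3 entries, a list of its own where there are three numbers: the shift along the tool's x, y, z in cm, then the turn, a rotation vector about the tool's x, y, z in rad, then the finger opening in cm, from 0 to 8.54. In form: [[[tx, ty, tz], [rx, ry, rz], claw], ...]. A call has 1 to 20 rows; each row shifts and turns the commanded pose from where the row before left it, along the tool's axes as they then stand; what a row does not reach is not made up. A row lasts 1/10 s, in which the tool goes at most 50 mm and 8.59 degrees, less where a joint would pass 70% of its speed; a pose out of reach is approached as far as the arm can. A call with a gripper value outside its range is refused whole. The fingers move at their own pace and stop on an object; "newtons" is the grip in N (left out, the last holds). Time passes only in rows, so rows that do not move let the fingers close. It gives the time, the measured TCP pose, the force, the opening and the grip force at its end, in the units of the state.
- bot.observe(): the state, without advancing time (a new reading comes with each control period).
- bot.grab_frame(name): name is "scene" or "top" or "wrist"; returns a dict with "frame" (400x640x3 uint8, red, green, blue), "K" (3x3 intrinsics, pixels), "rvec" (rotation vector, rad) and "tvec" (3), from world to camera coordinates, as OpenCV has them; the wrist camera has in their place "T_tool_cam" (4x4, takes a point from camera to tool coordinates, whose origin is the TCP and whose axes are the flange's). Camera axes: x right, y down, z forward; pixel columns grow to the right and rows downward; lengths in m; the calibration is good to about 2 mm. A picture is of the moment at which its call begins: read the wrist's pose just before it. There is no depth.
- bot.job_done(): hands the job in; it is judged then, once.
Trained networks look in a picture, given as the dict that the camera call returned (one of the last four; its "shot" number tells which), for a name from the list of things; names that differ only in an ending like _2 or _b are one class to them, and where a whole thing is asked for, a point or a joint stands for the part that bears it (a point fixed in the world has none). Each returns a list of dicts, best first, with "p" (0 to 1); they miss things now and then, are a little off and sometimes report something else, mostly with a low value. They report only what shows in the picture. A call takes as long as a camera call.
- bot.find_in(name, picture): "rect" ([left, top, width, height] in pixels, round what is visible of it).
- bot.mark_of(name, picture): "at" ([column, row] in pixels: a listed point, or the origin of a listed thing).
The state is a dict: "clock": time; "qpos": joint angles; "qd": joint speeds; "joint_efforts": joint torques, N m; "position": TCP position; "tool_rot": TCP orientation; "force": force on the tool from outside, world axes, zero at the start; "moment": the same for the moment, N m; "grip_width": finger opening in m; "finger_force": force on a finger pad.
Only numpy, scipy, OpenCV 4.12 (cv2) and the standard library are available. Lean on these libraries where they do the work, as an engineer would, in place of code of your own. Each camera call takes 0.05 s, during which the arm holds its last target. There are 200 camera calls.

### The job

Load the slide rack into the dock: with one fingertip press the long spring bar beside the lane down and keep it down, so that the gate in the lane floor stays sunk, while you push the rack along the lane over the gate until it is fully home against the end stop. Then let the bar come up so that the gate closes behind the rack. Only push and press: do not lift or tip the rack, do not let the gate up under it, and leave the other things on the trolley where they are.

Things in the scene. Friction and masses are not known exactly. Their poses are not given: they have to be found in the camera images.
- dock: Fixed aluminium loading dock on the trolley's left or right half: an open-topped lane 241 mm long, on legs. Origin on the trolley top, mid-lane, under the gate; +x along the lane the way the rack is pushed (roughly away from the robot), +y left, z up. Lane floor z = 40 mm; inside y = -24 to 24 mm; side walls 4 mm thick, tops z = 52 mm. Open end x = -135 mm, end stop x = 100 mm.
- gate_slot (a point): Fixed point of the dock: middle of the lane floor at the gate (dock x = 0, y = 0, z = 40 mm). The steel gate blade, 5 mm thick along the lane, comes up through a slot here, in the left half of the lane.
- end_stop (a point): Fixed point of the dock: foot of the end stop's face, mid-lane (dock x = 100, y = 0, z = 40 mm). The stop is a plate across the lane, its top 30 mm above the lane floor.
- slide_rack: Loose white plastic rack, 88 mm long (x), 44 wide, 34 high, 0.1 to 0.2 kg, holding six glass slides. Origin: centre of its underside; +x along the lane. Its end plates are flat, full width and height; push on the rear one (x = -44 mm). It starts in the lane short of the gate. Home: front face on the end stop, origin at dock x = 56 mm, rear face 12 mm past the middle of the gate.
- gate (a joint): Angle (rad) of the treadle gate, one steel part that carries bar and blade, on a hinge pin along the lane at dock y = -40, z = 9 mm. 0: bar up, blade 7 to 11 mm above the lane floor. 0.25: bar level, blade 4 mm below the floor; 0.30: stop. From 0.19 up the rack slides over it. A spring (2 to 5 N at the bar) closes it when the bar is let go. The rack cannot push it open.
- press_bar (a point): Middle of the press bar's top at dock x = 0. The dark steel bar, 20 mm wide, lies outside the lane's left wall from dock x = -165 to 25 mm; press it anywhere along its length, a fingertip may slide along it. Released, this point is at dock y = 40, z = 70 mm and the bar tilts inward; with the gate at 0.25 rad it is level, at y = 52, z = 48 mm (8 mm above the lane floor).
- kidney_dish: Bystander: shallow kidney-shaped dish, 107 x 216 x 38 mm, on the half of the trolley where the dock is not. Origin at the centre of its underside.
- powder_tub: Bystander: white plastic tub, 105 mm across, 88 mm high, at the back of the trolley. Origin at the centre of its underside.
- lab_timer: Bystander: small bench timer, 64 x 68 x 19 mm, near the front of the trolley. Origin at the centre of its underside.
- slide_packet: Bystander: cardboard packet, 52 x 80 x 24 mm, near the front of the trolley. Origin at the centre of its underside.
- sample_tube_0: Bystander: capped sample tube lying at the front right, 78 mm long, 16 mm thick.
- sample_tube_1: Bystander: capped sample tube lying at the front left, 78 mm long, 16 mm thick.
- forceps: Bystander: steel forceps lying at the front right, 139 mm long, 9 mm high.

How it is judged:
On the way, in this order (a step that is already met when the one before it is completed fails the run):
1. the bar is held down, gate sunk, while the rack is still short of the gate (value of joint gate above 0.19 rad and x of slide_rack in the frame of dock below -0.044 m), for 0.1 s.
2. the rack is half-way over the gate with the bar still held down (value of joint gate above 0.19 rad and x of slide_rack in the frame of dock between -0.01 and 0.04 m), for 0.05 s.
At the end, for the whole second after the job is handed in: The rack stands flat in the lane within 5 mm of the end stop, at rest, and the gate is up again behind it (joint under 0.03 rad) (x of slide_rack in the frame of dock between 0.051 and 0.059 m and y of slide_rack in the frame of dock between -0.006 and 0.006 m and z of slide_rack in the frame of dock below 0.043 m and angle between slide_rack's own z axis and vertical below 0.05 rad and value of joint gate below 0.03 rad and linear speed of slide_rack below 0.01 m/s); the robot touches nothing.
It fails at once if the rack is lifted more than 10 mm off the lane floor (z of slide_rack in the frame of dock above 0.05 m).
It fails at once if the rack is tipped (angle between slide_rack's own z axis and vertical above 0.2 rad).
It fails at once if the gate is let up under the rack (value of joint gate below 0.12 rad and x of slide_rack in the frame of dock between -0.035 and 0.04 m).
It fails at once if a bystander is moved more than 20 mm (distance of any of kidney_dish, powder_tub, lab_timer, slide_packet, sample_tube_0, sample_tube_1, forceps from where it was at the start of the episode above 0.02 m).
It also fails if it takes over 45 s, if anything falls off the work surface, if the arm or the gripper's body presses on something with over 40 N, if the wrist force passes 120 N, or if a joint passes its speed limit or range.

## Working session

There is one attempt and no reset: what is moved stays moved. The work goes in short steps, Python scripts to look and compute and a tool call to move; the robot and the scene stay as the last step left them, time stands still between calls to the robot, and variables do not carry over. Pictures are saved under pics/ and viewed, at most 10 in all, crops included, and the job is handed in when it is done.

Besides the shell and the picture viewer there is one more tool, called after "Call:" as name([rows], argument=value, ...), one row to a line, values as JSON. arm_command: Moves the arm, as the interface text tells. Its arguments: {"type":"object","properties":{"deltas":{"type":"array","items":{"type":"array"}},"newtons":{"type":"number"}},"required":["deltas"]}

```bash
mkdir -p pics
cat > h.py <<'E'
import numpy as np, cv2
from workcell import bot
def ray(pic,uv,st=None):
    K=np.array(pic["K"]);d=np.linalg.inv(K)@np.array([uv[0],uv[1],1.])
    R=cv2.Rodrigues(np.array(pic["rvec"],float))[0];t=np.array(pic["tvec"],float).ravel()
    return -R.T@t,R.T@d
def onz(pic,uv,z):
    o,d=ray(pic,uv);return o+d*(z-o[2])/d[2]
def proj(pic,P):
    return cv2.projectPoints(np.array(P,float).reshape(-1,1,3),np.array(pic["rvec"],float),np.array(pic["tvec"],float),np.array(pic["K"]),None)[0].reshape(-1,2)
def save(pic,n): cv2.imwrite("pics/"+n,pic["frame"][:,:,::-1])
E
python3 - <<'E'
from h import *
np.set_printoptions(precision=4,suppress=True)
print(bot.observe())
for c in("top","scene"):
    p=bot.grab_frame(c);save(p,c+"0.png")
    o,_=ray(p,(0,0));print(c,o,p["K"][0][0])
    for n,z in(("dock",0),("gate_slot",.04),("end_stop",.04),("slide_rack",.04),("press_bar",.07),("kidney_dish",0),("powder_tub",0),("lab_timer",0),("slide_packet",0)):
        for r in bot.mark_of(n,p)[:2]: print(n,np.array(r["at"]),round(r["p"],2),onz(p,r["at"],z))
E
```

```text
{'clock': 0.0, 'qpos': array([ 1.2558,  0.522 , -0.0363,  1.6   ,  0.0212,  1.0211, -0.1128]), 'qd': array([-0.0003,  0.0011,  0.0013,  0.0003, -0.0002,  0.0002,  0.0009]), 'joint_efforts': array([  0.0003, -92.7104,   1.98  , -36.9935,   0.0179,   0.0081,
         0.0001]), 'position': array([ 0.1514, -0.6063,  0.4042]), 'tool_rot': array([-3.1405,  0.0001,  0.2447]), 'force': array([-0.3134, -0.0002,  0.1073]), 'moment': array([-0.0208, -0.0513, -0.0202]), 'finger_force': 0.0, 'grip_width': 0.08535545305939203}
top [ 0.407  -0.0241  0.9068] 411.77132992833515
dock [402.1 178.9] 0.69 [ 0.6148 -0.1966  0.    ]
gate_slot [402.3 170.5] 0.87 [ 0.6242 -0.1895  0.04  ]
gate_slot [338.8 278.4] 0.73 [ 0.3916 -0.057   0.04  ]
end_stop [400.7 128.2] 0.84 [ 0.7195 -0.1866  0.04  ]
end_stop [288.6 274.1] 0.4 [0.3976 0.0472 0.04  ]
slide_rack [402.4 200.1] 0.72 [ 0.5594 -0.1893  0.04  ]
press_bar [386.2 169.9] 0.89 [ 0.6171 -0.1504  0.07  ]
kidney_dish [255.3 177.3] 0.82 [0.6103 0.1342 0.    ]
kidney_dish [402.  201.1] 0.53 [ 0.5641 -0.1961  0.    ]
powder_tub [317.5 150.4] 0.84 [ 0.6765 -0.0046
[... 182 characters left out ...]
252.1] 0.64 [ 0.614  -0.1921  0.    ]
gate_slot [415.3 240.1] 0.64 [ 0.6115 -0.1936  0.04  ]
end_stop [451.3 209. ] 0.69 [ 0.7138 -0.1872  0.04  ]
slide_rack [396.6 253.4] 0.74 [ 0.5666 -0.1926  0.04  ]
slide_rack [325. 316.] 0.19 [ 0.3974 -0.2045  0.04  ]
press_bar [400.8 214.5] 0.98 [ 0.6129 -0.1523  0.07  ]
press_bar [396.5 254.2] 0.43 [ 0.5475 -0.206   0.07  ]
kidney_dish [300.3 150.1] 0.67 [0.6237 0.1438 0.    ]
powder_tub [366.  178.7] 0.76 [ 0.6744 -0.0073  0.    ]
powder_tub [414.8 256.5] 0.41 [ 0.6105 -0.2015  0.    ]
lab_timer [267.5 263.5] 0.92 [ 0.3991 -0.0464  0.    ]
slide_packet [231.2 228.5] 0.71 [0.3925 0.06   0.    ]
slide_packet [401.  210.6] 0.34 [ 0.6683 -0.1115  0.    ]
```

Run:
```python
import cv2
a=cv2.imread("pics/top0.png")[100:300,240:480];cv2.imwrite("pics/a.png",cv2.resize(a,None,fx=3,fy=3,interpolation=cv2.INTER_CUBIC)[:600,:720])
b=cv2.imread("pics/scene0.png")[150:350,280:520];cv2.imwrite("pics/b.png",cv2.resize(b,None,fx=3,fy=3,interpolation=cv2.INTER_CUBIC))
```

```text
(no output)
```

View pics/a.png

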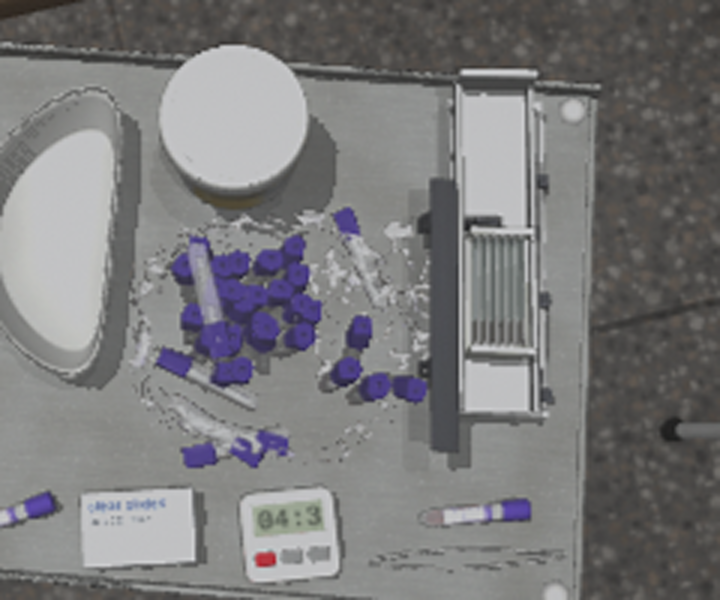

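View pics/b.png

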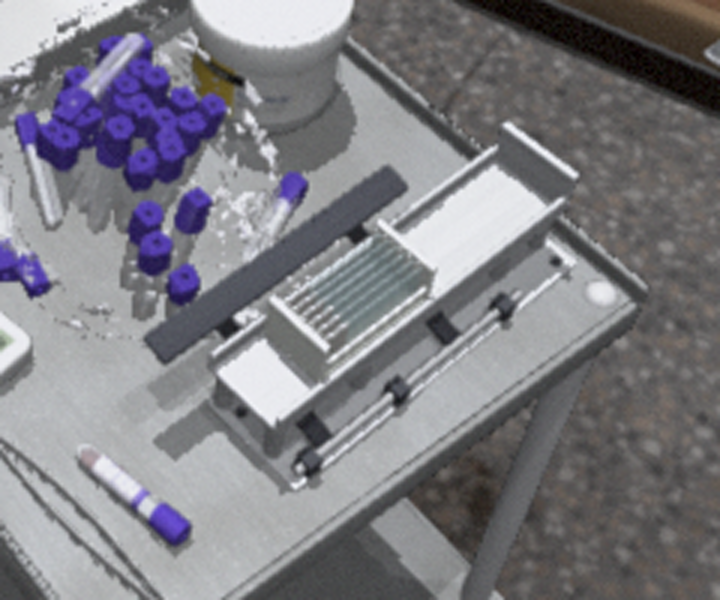

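The pictures show the dock on the right half with its open end toward the robot. In the top crop the bar runs from (444,180) to (444,451), and the rack spans rows 230–350, short of the stop at row about 72. I'll fit the dock pose next.

```bash
cat > fit.py <<'E'
from h import *
from scipy.optimize import least_squares
np.set_printoptions(precision=4,suppress=True)
def W(P,q):
    c,s=np.cos(q[2]),np.sin(q[2]);P=np.atleast_2d(P)
    return np.c_[q[0]+c*P[:,0]-s*P[:,1],q[1]+s*P[:,0]+c*P[:,1],P[:,2]]
E
python3 - <<'E'
from fit import *
T=bot.grab_frame("top");S=bot.grab_frame("scene")
t=lambda u,v:(240+u/3,100+v/3)
s=lambda u,v:(280+u/3,150+v/3)
F=[(T,t(444,180),(.025,.04,.07)),(T,t(444,451),(-.165,.04,.07)),(S,s(398,176),(.025,.04,.07)),(S,s(157,346),(-.165,.04,.07)),
(T,(402.3,170.5),(0,0,.04)),(T,(400.7,128.2),(.1,0,.04)),(T,(386.2,169.9),(0,.04,.07)),(S,(415.3,240.1),(0,0,.04)),(S,(451.3,209),(.1,0,.04)),(S,(400.8,214.5),(0,.04,.07)),
(T,t(500,70),(.106,0,.07)),(S,s(542,150),(.106,0,.07))]
f=lambda q:np.concatenate([(proj(p,W(P,q))[0]-u) for p,u,P in F])
r=least_squares(f,[.62,-.19,0],loss="soft_l1");q=r.x;print(q);print(f(q).reshape(-1,2))
np.save("q.npy",q)
# rack: top corners rear/front mid-edges at z=.074 ; blind marks
for p,n in((T,"T"),(S,"S")):
    im=p["frame"][:,:,::-1].copy()
    o=(240,100) if n=="T" else (280,150)
    im=cv2.resize(im[o[1]:o[1]+200,o[0]:o[0]+240],None,fx=3,fy=3)
    def L(A,col):
        pts=((proj(p,W(A,q))-o+.5)*3).astype(np.int32);cv2.polylines(im,[pts.reshape(-1,1,2)],True,col,1)
    L([(-.135,.028,.052),(-.135,-.028,.052),(.1,-.028,.052),(.1,.028,.052)],(0,0,255))
    L([(-.135,.024,.04),(-.135,-.024,.04),(.1,-.024,.04),(.1,.024,.04)],(0,255,0))
    x=-.052
    L([(x-.044,.022,.074),(x-.044,-.022,.074),(x+.044,-.022,.074),(x+.044,.022,.074)],(255,0,255))
    L([(-.165,.0303,.0675),(.025,.0303,.0675),(.025,.0497,.0725),(-.165,.0497,.0725)],(0,255,255))
    cv2.imwrite(f"pics/o{n}.png",im)
a=cv2.imread("pics/oT.png")[:,340:600];b=cv2.imread("pics/oS.png")[:,120:600]
cv2.imwrite("pics/o.png",np.hstack([a,b]))
E
```

```text
[ 0.6157 -0.1927  0.01  ]
[[-0.7926 -0.8628]
 [ 0.1835  0.1111]
 [-0.8791 -1.8483]
 [-2.1042  0.3332]
 [ 1.5     3.8576]
 [ 2.3255  1.6894]
 [ 1.1318  0.8712]
 [ 1.251  -1.5679]
 [ 2.6043  0.958 ]
 [ 1.1149 -0.5581]
 [-0.9834 -0.9039]
 [-1.1007 -2.4829]]
```

View pics/o.png

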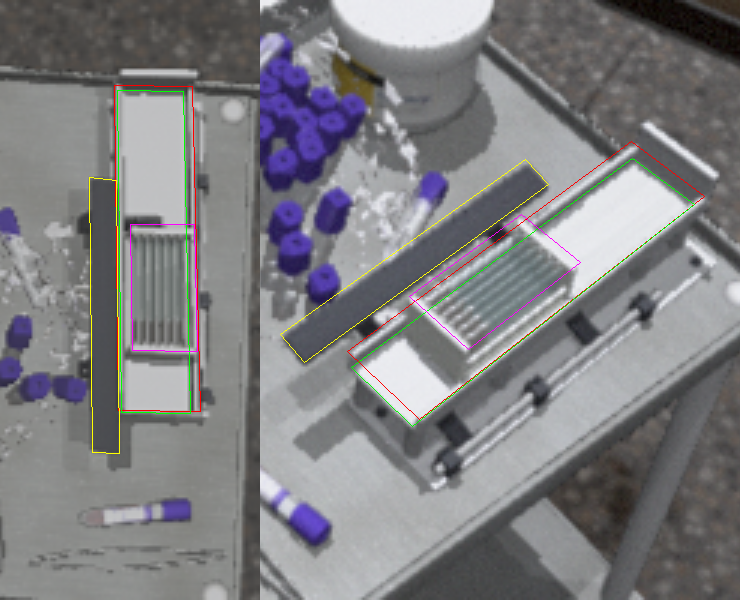

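Call:
arm_command([
  [[0,0,0],[0,0,0.12],3.8],
  [[0,0,0],[0,0,0.113],3.8],
  [[1.9,-2.4,0],[0,0,0],3.8],
  [[1.9,-2.4,0],[0,0,0],3.8],
  [[1.9,-2.4,0],[0,0,0],3.8],
  [[1.9,-2.4,0],[0,0,0],3.8],
  [[1.9,-2.4,0],[0,0,0],3.8],
  [[1.9,-2.4,0],[0,0,0],3.8],
  [[1.9,-2.4,0],[0,0,0],3.8],
  [[1.9,-2.4,0],[0,0,0],3.8],
  [[1.9,-2.4,0],[0,0,0],3.8],
  [[1.9,-2.4,0],[0,0,0],3.8],
  [[1.9,-2.4,0],[0,0,0],3.8],
  [[1.9,-2.4,0],[0,0,0],3.8],
  [[1.9,-2.4,0],[0,0,0],3.8],
  [[1.9,-2.4,0],[0,0,0],3.8],
  [[1.9,-2.4,0],[0,0,0],3.8],
  [[1.9,-2.4,0],[0,0,0],3.8],
  [[1.9,-2.4,0],[0,0,0],3.8],
  [[0,0,0],[0,0,0],3.8],
])

```text
clock: 3.1
position: [0.4716, -0.1914, 0.4048]
tool_rot: [-3.14, -0.001, 0.017]
force: [-0.0, -0.9, -0.3]
grip_width: 0.0379
finger_force: 0.0
```

Call:
arm_command([
  [[1.2,-0.9,2],[0,0,0],3.8],
  [[1.2,-0.9,2],[0,0,0],3.8],
  [[0,0,2],[0,0,0],3.8],
  [[0,0,2],[0,0,0],3.8],
  [[0,0,2],[0,0,0],3.8],
  [[0,0,2],[0,0,0],3.8],
  [[0,0,0],[0,0,0],3.8],
  [[0,0,0],[0,0,0],3.8],
])

```text
clock: 3.9
position: [0.4934, -0.1766, 0.2851]
tool_rot: [-3.142, 0.0, 0.011]
force: [-0.4, 0.0, 0.4]
grip_width: 0.0382
finger_force: 0.0
```

Run:
```python
from fit import *
o=bot.observe();print(o["position"],o["tool_rot"],o["force"])
w=bot.grab_frame("wrist");S=bot.grab_frame("scene");Tm=np.array(w["T_tool_cam"]);print(Tm)
for n in("slide_rack","press_bar","gate_slot","end_stop"):
    for r in bot.mark_of(n,w)[:1]: print(n,r)
R=cv2.Rodrigues(np.zeros(3))[0]
from scipy.spatial.transform import Rotation as Ro
Rt=Ro.from_euler("xyz",o["tool_rot"]).as_matrix()
T=np.eye(4);T[:3,:3]=Rt;T[:3,3]=o["position"]
C=np.linalg.inv(T@Tm);w["rvec"]=cv2.Rodrigues(C[:3,:3])[0];w["tvec"]=C[:3,3]
q=np.array([.617,-.1935,.014])
ims=[]
for p in(w,):
    im=cv2.resize(p["frame"][:,:,::-1],None,fx=1.25,fy=1.25)
    for A,col in(([(-.135,.028,.052),(-.135,-.028,.052),(.1,-.028,.052),(.1,.028,.052)],(0,0,255)),([(-.165,.0303,.0675),(.025,.0303,.0675),(.025,.0497,.0725),(-.165,.0497,.0725)],(0,255,255)),([(-.096,.022,.074),(-.096,-.022,.074),(-.008,-.022,.074),(-.008,.022,.074)],(255,0,255))):
        P=W(A,q);z=(C[:3,:3]@P.T+C[:3,3:4])[2];print(z)
        cv2.polylines(im,[(proj(p,P)*1.25).clip(-3000,3000).astype(np.int32).reshape(-1,1,2)],True,col,1)
    cv2.imwrite("pics/w1.png",im)
cv2.imwrite("pics/s1.png",cv2.resize(S["frame"][130:330,280:520,::-1],None,fx=3,fy=3))
```

```text
[ 0.4934 -0.1766  0.2851] [-3.1416  0.0004  0.0115] [-0.3841  0.026   0.4473]
[[-0.0004 -0.9505 -0.3107  0.0793]
 [ 1.     -0.0002 -0.0009 -0.0013]
 [ 0.0008 -0.3107  0.9505  0.0302]
 [ 0.      0.      0.      1.    ]]
slide_rack {'at': [347.2, 120.5], 'p': 0.96}
press_bar {'at': [283.7, 24.6], 'p': 0.83}
gate_slot {'at': [349.4, 34.3], 'p': 0.84}
end_stop {'at': [344.1, 44.5], 'p': 0.65}
[0.2211 0.221  0.1479 0.148 ]
[0.2157 0.1566 0.1519 0.211 ]
[0.1881 0.188  0.1606 0.1607]
```

View pics/w1.png

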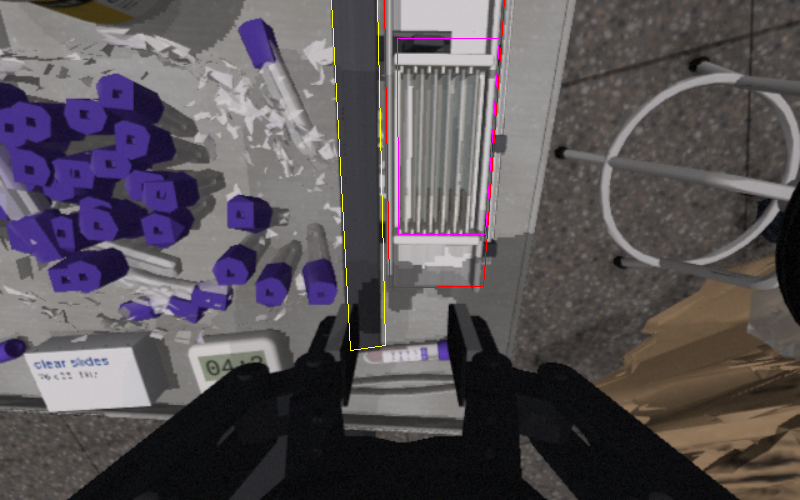

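View pics/s1.png

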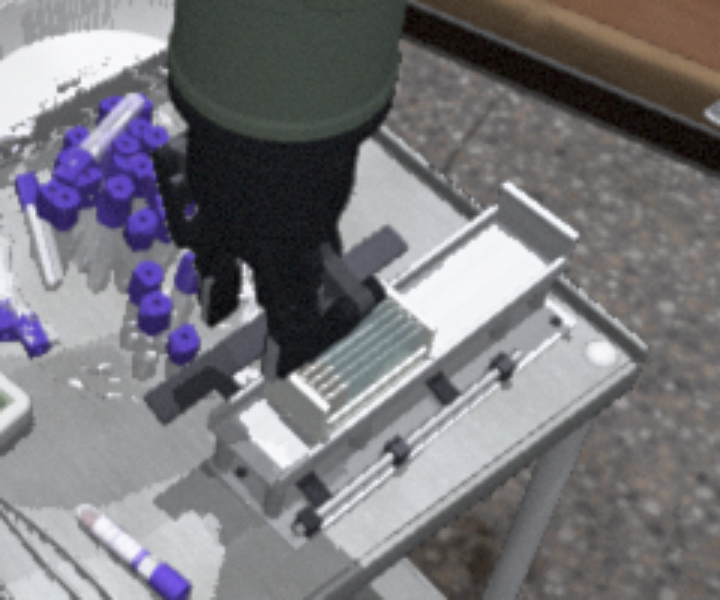

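The wrist view matches the model for the bar. The rack's rear plate top is at row 243, which puts the rear face at dock x of about -0.100. Next I'll shift about 4 mm left and descend.

Call:
arm_command([
  [[0,-0.4,0.5],[0,0,0],3.8],
  [[0,0,1.0],[0,0,0],3.8],
  [[0,0,1.0],[0,0,0],3.8],
  [[0,0,1.0],[0,0,0],3.8],
  [[0,0,0.8],[0,0,0],3.8],
  [[0,0,0.8],[0,0,0],3.8],
  [[0,0,0.8],[0,0,0],3.8],
  [[0,0,0],[0,0,0],3.8],
  [[0,0,0],[0,0,0],3.8],
])

```text
clock: 5.1
position: [0.4933, -0.1726, 0.2257]
tool_rot: [3.141, 0.0, 0.012]
force: [-0.2, -1.6, 2.5]
grip_width: 0.0379
finger_force: 1.4
```

Run:
```python
from fit import *
o=bot.observe();print(o["position"],o["tool_rot"],o["force"])
S=bot.grab_frame("scene");w=bot.grab_frame("wrist")
a=cv2.resize(S["frame"][170:330,290:490,::-1],None,fx=2,fy=2);b=w["frame"][0:320,200:520,::-1]
cv2.imwrite("pics/c2.png",np.hstack([a,b]))
```

```text
[ 0.4933 -0.1726  0.2257] [3.1413 0.0002 0.0116] [-0.2178 -1.5807  2.5499]
```

View pics/c2.png

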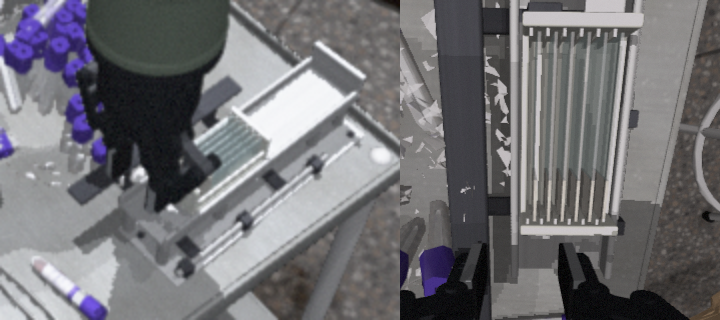

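Call:
arm_command([
  [[0,0,0.2],[0,0,0],3.8],
  [[0,0,0.2],[0,0,0],3.8],
  [[0,0,0],[0,0,0],3.8],
  [[0,0,0],[0,0,0],3.8],
])

```text
clock: 5.6
position: [0.4935, -0.172, 0.2218]
tool_rot: [-3.141, -0.0, 0.012]
force: [-0.9, 3.6, 5.8]
grip_width: 0.0379
finger_force: 2.6
```

Call:
arm_command([
  [[0,0,0.15],[0,0,0],3.8],
  [[0,0,0.15],[0,0,0],3.8],
  [[0,0,0],[0,0,0],3.8],
  [[0,0,0],[0,0,0],3.8],
])

```text
clock: 6.0
position: [0.4936, -0.172, 0.2189]
tool_rot: [-3.141, -0.001, 0.012]
force: [0.2, 3.3, 5.1]
grip_width: 0.0377
finger_force: 2.8
```

Call:
arm_command([
  [[0,0,0.15],[0,0,0],3.8],
  [[0,0,0],[0,0,0],3.8],
  [[0,0,0],[0,0,0],3.8],
])

```text
clock: 6.3
position: [0.4936, -0.172, 0.2174]
tool_rot: [-3.141, -0.001, 0.012]
force: [0.6, 3.3, 6.4]
grip_width: 0.0378
finger_force: 2.8
```

Run:
```python
from fit import *
o=bot.observe();print(o["position"],o["tool_rot"],o["force"])
w=bot.grab_frame("wrist");S=bot.grab_frame("scene");T=bot.grab_frame("top")
from scipy.spatial.transform import Rotation as Ro
M=np.eye(4);M[:3,:3]=Ro.from_euler("xyz",o["tool_rot"]).as_matrix();M[:3,3]=o["position"]
C=np.linalg.inv(M@np.array(w["T_tool_cam"]));w["rvec"]=cv2.Rodrigues(C[:3,:3])[0];w["tvec"]=C[:3,3]
q=np.array([.617,-.1935,.014])
def bar(th,xs):
    # hinge (-.04,.009); level at .25: centre (.052,.048)
    a=-(th-.25);out=[]
    for x in xs:
        for d in(-.01,.01):
            v=np.array([.092+d,.039]);out.append((x,-.04+np.cos(a)*v[0]-np.sin(a)*v[1],.009+np.sin(a)*v[0]+np.cos(a)*v[1]))
    return [out[i] for i in(0,1,3,2)]
outs=[]
for p,xs,(x0,y0,W_,H_) in((w,(-.1,.025),(200,0,320,320)),(S,(-.165,.025),(310,190,160,160))):
    f=2.5 if p is w else 4
    im=cv2.resize(p["frame"][y0:y0+H_,x0:x0+W_,::-1],None,fx=f if p is S else 1.2,fy=f if p is S else 1.2);k=im.shape[0]/H_
    for th,col in((.15,(0,0,255)),(.25,(0,255,0)),(.3,(255,255,0))):
        pts=((proj(p,W(bar(th,xs),q))-[x0,y0])*k).astype(np.int32)
        cv2.polylines(im,[pts.reshape(-1,1,2)],True,col,1)
    outs.append(cv2.resize(im,(400,400) if p is w else (400,400)))
cv2.imwrite("pics/d.png",np.hstack(outs))
```

```text
[ 0.4936 -0.172   0.2174] [-3.1413 -0.0006  0.0121] [0.5516 3.3051 6.3984]
```

View pics/d.png

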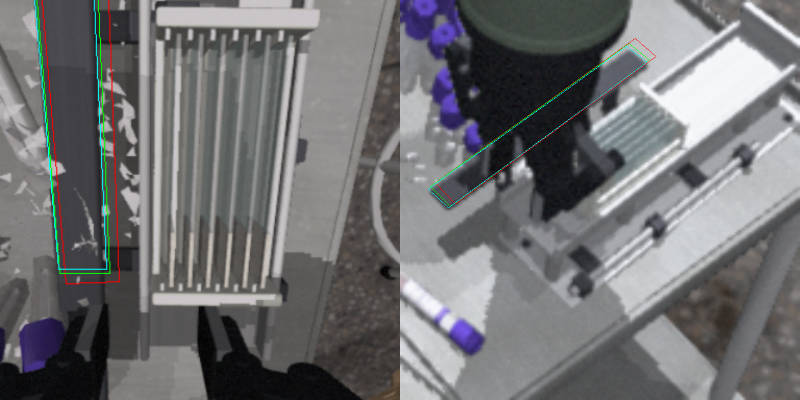

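The bar overlay sits between the 0.25 and 0.30 outlines, so the gate is sunk. I'll start pushing.

Call:
arm_command([
  [[0.4,0,0],[0,0,0],3.8],
  [[0.4,0,0],[0,0,0],3.8],
  [[0.4,0,0],[0,0,0],3.8],
  [[0.4,0,0],[0,0,0],3.8],
  [[0.4,0,0],[0,0,0],3.8],
  [[0.4,0,0],[0,0,0],3.8],
  [[0.4,0,0],[0,0,0],3.8],
])

```text
clock: 7.15
position: [0.5217, -0.172, 0.2172]
tool_rot: [-3.142, 0.0, 0.012]
force: [-3.4, 0.0, 3.5]
grip_width: 0.0378
finger_force: 2.3
```

Call:
arm_command([
  [[0.4,0,0],[0,0,0],3.8],
  [[0.4,0,0],[0,0,0],3.8],
  [[0.4,0,0],[0,0,0],3.8],
  [[0.4,0,0],[0,0,0],3.8],
  [[0.4,0,0],[0,0,0],3.8],
  [[0.4,0,0],[0,0,0],3.8],
  [[0.4,0,0],[0,0,0],3.8],
  [[0.4,0,0],[0,0,0],3.8],
  [[0.4,0,0],[0,0,0],3.8],
  [[0.4,0,0],[0,0,0],3.8],
])

```text
clock: 8.15
position: [0.5617, -0.1715, 0.2172]
tool_rot: [-3.142, -0.0, 0.012]
force: [-2.4, -0.3, 2.6]
grip_width: 0.038
finger_force: 2.3
```

Run:
```python
from fit import *
o=bot.observe();print(o["position"],o["tool_rot"],o["force"])
w=bot.grab_frame("wrist");T=bot.grab_frame("top")
for n in("slide_rack","end_stop"):print(n,[(r["at"],r["p"]) for r in bot.mark_of(n,T)[:1]],[(r["at"],r["p"]) for r in bot.mark_of(n,w)[:1]])
cv2.imwrite("pics/e.png",np.hstack([w["frame"][:360,180:540,::-1],cv2.resize(T["frame"][100:220,340:450,::-1],(330,360))]))
```

```text
[ 0.5617 -0.1715  0.2172] [-3.1416 -0.      0.0118] [-2.3949 -0.3435  2.5978]
slide_rack [([241.3, 271.2], 0.37)] [([365.1, 152.4], 0.93)]
end_stop [] []
```

View pics/e.png

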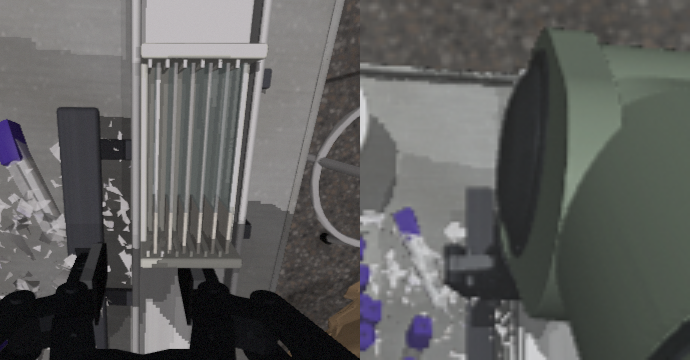

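The rack is being pushed straight, with its rear plate at row 262 and the finger tip just behind it. The left finger is still on the bar.

Call:
arm_command([
  [[0.4,0,0],[0,0,0],3.8],
  [[0.4,0,0],[0,0,0],3.8],
  [[0.4,0,0],[0,0,0],3.8],
  [[0.4,0,0],[0,0,0],3.8],
  [[0.4,0,0],[0,0,0],3.8],
  [[0.4,0,0],[0,0,0],3.8],
  [[0.4,0,0],[0,0,0],3.8],
  [[0.4,0,0],[0,0,0],3.8],
  [[0.4,0,0],[0,0,0],3.8],
  [[0.4,0,0],[0,0,0],3.8],
  [[0.4,0,0],[0,0,0],3.8],
  [[0.3,0,0],[0,0,0],3.8],
])

```text
clock: 9.65
position: [0.6087, -0.171, 0.2172]
tool_rot: [3.142, -0.0, 0.012]
force: [-3.9, -0.2, 3.9]
grip_width: 0.0379
finger_force: 2.6
```

Call:
arm_command([
  [[0.2,0,0],[0,0,0],3.8],
  [[0.2,0,0],[0,0,0],3.8],
  [[0,0,0],[0,0,0],3.8],
])

```text
clock: 9.95
position: [0.6127, -0.1709, 0.2173]
tool_rot: [3.142, -0.001, 0.012]
force: [-2.0, -0.9, 4.5]
grip_width: 0.0381
finger_force: 1.8
```

Call:
arm_command([
  [[0.2,0,0],[0,0,0],3.8],
  [[0.1,0,0],[0,0,0],3.8],
  [[0,0,0],[0,0,0],3.8],
])

```text
clock: 10.25
position: [0.615, -0.1709, 0.2171]
tool_rot: [-3.142, 0.001, 0.011]
force: [-8.2, 0.5, 7.9]
grip_width: 0.0381
finger_force: 5.2
```

Run:
```python
from fit import *
o=bot.observe();print(o["position"],o["tool_rot"],o["force"])
w=bot.grab_frame("wrist");S=bot.grab_frame("scene")
cv2.imwrite("pics/g.png",np.hstack([w["frame"][:300,220:520,::-1],cv2.resize(S["frame"][180:280,350:500,::-1],(450,300))]))
```

```text
[ 0.615  -0.1709  0.2171] [-3.1415  0.0015  0.0114] [-8.223   0.5146  7.9328]
```

View pics/g.png

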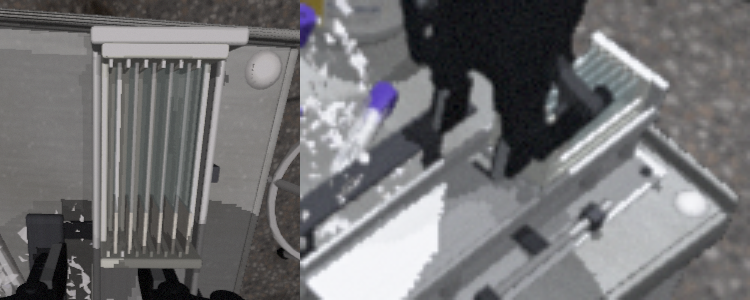

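Call:
arm_command([
  [[0.1,0,0],[0,0,0],3.8],
  [[0,0,0],[0,0,0],3.8],
  [[0,0,0],[0,0,0],3.8],
])

```text
clock: 10.65
position: [0.6153, -0.171, 0.217]
tool_rot: [-3.141, 0.003, 0.011]
force: [-13.4, 1.0, 11.4]
grip_width: 0.0376
finger_force: 8.6
```

The force rises to 13 N with no motion, so the rack is home. I'll back off, then let the bar up slowly.

Call:
arm_command([
  [[-0.3,0,0],[0,0,0],3.8],
  [[-0.5,0,0],[0,0,0],3.8],
  [[-0.6,0,0],[0,0,0],3.8],
  [[-0.6,0,0],[0,0,0],3.8],
  [[-0.6,0,0],[0,0,0],3.8],
  [[0,0,-0.4],[0,0,0],3.8],
  [[0,0,-0.4],[0,0,0],3.8],
  [[0,0,-0.4],[0,0,0],3.8],
  [[0,0,-0.4],[0,0,0],3.8],
  [[0,0,-0.5],[0,0,0],3.8],
  [[0,0,-0.5],[0,0,0],3.8],
  [[0,0,-1],[0,0,0],3.8],
  [[0,0,-1.5],[0,0,0],3.8],
  [[0,0,-2],[0,0,0],3.8],
  [[0,0,-2],[0,0,0],3.8],
  [[-2,0,-2],[0,0,0],3.8],
  [[-3,0,0],[0,0,0],3.8],
  [[-3,0,0],[0,0,0],3.8],
  [[-3,0,0],[0,0,0],3.8],
  [[0,0,0],[0,0,0],3.8],
])

```text
clock: 12.65
position: [0.4774, -0.1728, 0.3293]
tool_rot: [3.141, 0.001, 0.01]
force: [0.7, -0.6, 0.2]
grip_width: 0.0376
finger_force: 0.0
```

Run:
```python
from fit import *
o=bot.observe();print(o["position"],o["force"])
w=bot.grab_frame("wrist");S=bot.grab_frame("scene")
cv2.imwrite("pics/k.png",np.hstack([w["frame"][:300,220:520,::-1],cv2.resize(S["frame"][180:280,350:500,::-1],(450,300))]))
```

```text
[ 0.4774 -0.1728  0.3293] [ 0.7151 -0.5767  0.1801]
```

View pics/k.png

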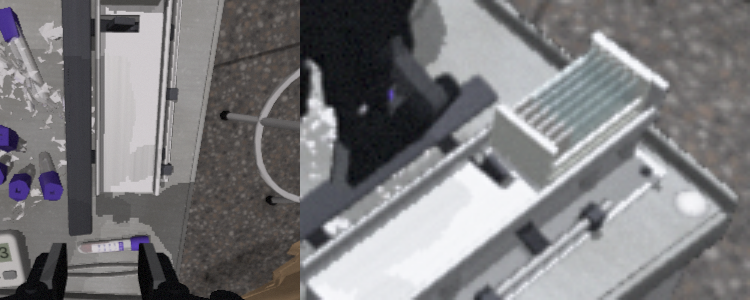

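The rack is against the stop. The blade is up behind it at about (492,165), the bar is up, and the gripper is clear of everything.

```bash
python3 -c "
from workcell import bot
print(bot.job_done())"
```

```text
the job is handed in; nothing more can be done
None
```

The job is handed in, though no verdict came back: the rack was pushed home to the end stop with the bar held down, and the last images show the gate closed behind it and the arm clear.

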